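# Hook the spice rack into its slotted stand and lock it

### The job

Pick up the small two-bay spice rack by its wooden grip, put its four hooks through the four slots of the metal strip on the stand, and push it down until the roller catch snaps over its bottom rod and it sits fully home. The slotted strip has been readjusted, so feel for the slot height and do not force anything; leave the jars and the shaker where they are and let go of the rack.

Things in the scene. Friction and masses are not known exactly. Their poses are not given: they have to be found in the camera images.
- rack: Hook-on spice rack, loose, upright, about 250 g (+-20 %). Dark metal floor 84 (x) x 120 (y) mm with 16 mm lips, 4 mm divider along x in the middle, wooden grip on it. Origin: centre of the floor's underside; x to the back (hook side), z up. At the back two upright 8 mm steel rods at y = +25 and -25 mm, rear face at x = 50 mm; each has an upper and a lower hook.
- grip (a point): Centre of the rack's wooden grip, a bar 78 mm long along the rack's x, 14 mm wide (y), 18 mm tall, 88 mm above the rack's underside; free below it for 60 mm on both sides of the 4 mm divider.
- hook_left (a point): Lowest point of the rack's upper +y hook, at (61, 25, 46) mm in the rack's frame. The hook: an 8 mm rod that leaves the upright backwards at z = 70 mm (axis), then turns straight down: axis x = 61, back at x = 65, from z = 74 (top) to 46. It is 28 mm tall, 8 mm wide, and leaves 7 mm to the rear face x = 50 for the strip. A like hook stands 40 mm below each upper one.
- hook_right (a point): Lowest point of the rack's upper -y hook, same shape, at (61, -25, 46) mm in the rack's frame.
- bottom_rod (a point): Middle of the rack's level bottom rod, 8 mm thick, 80 mm long along y, across the back at (46, 0, 12) mm in the rack's frame; the catch locks over it.
- stand: Fixed stand: wooden base 140 x 150 x 12 mm, two dark posts 162 mm high, between them an upright metal strip 92 mm wide, 5 mm thick, free behind. Origin: underside of the base below the strip's front face (the plane x = 0); x points from the front, where the rack goes, to the back; z up. The strip with slots and catch is clamped up to 7 mm higher or lower than its middle setting.
- slots_mid (a point): Point on the strip's face midway between the two upper slots (11 mm wide, 33 mm tall, at y = +25 and -25 mm; lower slots 40 mm below) IF the strip were at its middle setting, 127.5 mm up (slots z = 111 to 144). The true height is up to 7 mm off, not reported: feel or see it. At the middle setting the hooks pass with the rack's underside at z = 65 to 70 mm; this shifts with the strip.
- home_mid (a point): Where the rack's origin is when home, strip at its middle setting: (-50, 0, 45) mm in the stand's frame, axes parallel, hooks hanging on the slots' lower edges (released, it leans forward about 0.04 rad in its play, origin 2 mm lower); shifts with the strip. Over 45 N summed over all contacts of rack and stand does damage; leverage about doubles a push, so stay under 20 N.
- catch (a joint): Spring roller in the middle of the strip between the lower slots, 15 mm thick, axis 67 mm up at the middle setting: 0 = fully out (5 mm proud of the face), positive = pushed in, m. Going down, the bottom rod pushes it in 3 to 5 mm (about 6 to 10 N downward, the rack's weight included) from about 19 mm above home; it snaps out over the rod just above home.
- oregano: Bystander: small white herb jar, 47 x 47 x 98 mm, loose; origin under its centre.
- spice_jar: Bystander: small glass spice jar with steel lid, 50 x 49 x 62 mm, loose; origin under its centre.
- salt: Bystander: glass salt shaker, 44 x 44 x 90 mm, loose; origin under its centre.
There are look-alikes about, which are no part of the job. Leave any white look-alike of the rack alone.

How it is judged:
On the way, in this order (a step that is already met when the one before it is completed fails the run):
1. the rack is lifted off the sideboard in the fingers (height (world z) of rack above 0.03 m and contact force between the fingers and rack above 1 N), for 0.2 s.
2. the hooks are through the slots, behind the strip (x of hook_left in the frame of stand between 0.008 and 0.02 m and x of hook_right in the frame of stand between 0.008 and 0.02 m and z of hook_left in the frame of stand below 0.136 m and y of rack in the frame of stand between -0.006 and 0.006 m), for 0.1 s.
3. the bottom rod pushes the roller in (value of joint catch above 0.0015 m and contact force between rack and stand above 2 N).
At the end, for the whole second after the job is handed in: The rack hangs at rest, released: both upper hook tips 8 to 20 mm behind the strip's front face, the left one 82 to 99.5 mm above the sideboard (home for any strip setting), rack centred within 6 mm and upright within 0.1 rad, and the roller out again (under 1 mm in) (x of hook_left in the frame of stand between 0.008 and 0.02 m and x of hook_right in the frame of stand between 0.008 and 0.02 m and y of rack in the frame of stand between -0.006 and 0.006 m and z of hook_left in the frame of stand between 0.082 and 0.0995 m and angle between rack's own z axis and vertical below 0.1 rad and value of joint catch below 0.001 m and linear speed of rack below 0.01 m/s); the robot touches nothing.
It fails at once if more than 45 N between the rack and the stand (contact force between rack and stand above 45 N).
It fails at once if the herb jar is moved more than 30 mm (distance of oregano from where it was at the start of the episode above 0.03 m).
It fails at once if the spice jar is moved more than 30 mm (distance of spice_jar from where it was at the start of the episode above 0.03 m).
It fails at once if the salt shaker is moved more than 30 mm (distance of salt from where it was at the start of the episode above 0.03 m).
It also fails if it takes over 51 s, if anything falls off the work surface, if the arm or the gripper's body presses on something with over 40 N, if the wrist force passes 120 N, or if a joint passes its speed limit or range.

### The arm

A 6-joint arm with a two-finger parallel gripper is mounted at the origin on a cart in front of the work surface, level with it; the furniture and walls round the work are solid. World frame = base frame: x ahead of the robot, y to its left, z up, the work surface at z = 0. Lengths are in m, angles in rad, forces in N, time in s.
With the tool pointing down it reaches from about 0.35 to 0.8 m from the base axis. Payload 7.3 kg.
Tool frame: the origin (TCP) lies between the finger pads; the fingertips stand 25 mm ahead of it and the grasp point (between the pads) lies 6 mm ahead of it (r.tip_extent is the distance from the TCP to the fingertips, in m); z points along the fingers, y is the line along which they close (so a half turn about z gives the same grasp; the last joint's range is limited). The gripper opens to 85 mm and grips with 20 to 120 N. Pads are 22 mm wide; open, the fingers measure 114 mm over their backs; the gripper's body (76 mm by 85 mm) begins 54 mm behind the grasp point. The pads swing forward as they close: fully open they stand 13 mm farther back than shut.
Start: joints at [-1.477, 0.342, 1.524, -0, 1.275, -0.146], TCP at [0.125, -0.51, 0.256] pointing down, gripper open.
Joint ranges: [-2.53, 2.53], [-0.77, 2.02], [0.04, 2.7], [-1, 4.14], [0.28, 2.66], [-3.11, 3.11]. Speed limits (rad/s): [2.57, 2.57, 3.14, 3.14, 3.14, 3.14].

### API

Orientations are given as a unit quaternion [x, y, z, w].
In Python, from workcell import r, command_gripper, optics gives the robot as it stands. The module is installed in compiled form; this text tells all that it offers. Calls block until the motion is done:
- r.reach(position, orientation): joint-space move of the TCP to a pose.
- r.move_straight(position, orientation=None, speed=0.15, max_force=None): straight line of the TCP; orientation=None keeps the orientation; speed is the mean speed in m/s. With max_force (N) it stops when the force on the tool has changed by that much, and returns True; else False.
- r.movej(angles): joint-space move.
- command_gripper(opening, force=None): finger opening in m; force is the grip in N (None keeps the last); returns when the fingers have stopped.
- r.hold(seconds).
- r.solve_ik(position, orientation): joint angles nearest the present ones, or None.
- r.read_state(): the state.
- optics.get_image(name): name is "scene" or "top"; returns (picture, depth): 400x640x3 uint8, red, green, blue; 400x640 float32, m along the optical axis (not along the pixel's ray), 0 where there is no reading.
- optics.camera_model(name): a dict with "K" (3x3 intrinsics, pixels), "k1" (the pictures are not rectified: a ray, as slopes to the right and down, at radius r is drawn at 1 + k1 r^2 times it, then the intrinsics apply), "R" (3x3) and "t" (3): a world point X has camera coordinates R X + t. Camera axes: x right, y down, z forward; pixel columns grow to the right and rows downward; lengths in m; the calibration is good to about 2 mm. A picture is of the moment at which its call begins. camera_model takes no time and is no camera call.
A pose or a line that the arm cannot do raises r.PlanningError and nothing moves.
- r.finish_job(): hands the job in; it is judged then, once.
The state is a dict: "time_s": time; "joint_positions": joint angles; "dq": joint speeds; "tau": joint torques, N m; "eef_pos": TCP position; "eef_rot": TCP orientation; "contact_force": force on the tool from outside, world axes, zero at the start; "torque": the same for the moment, N m; "grip_width": finger opening in m; "grip_force": force on a finger pad.
Only numpy, scipy, OpenCV 4.12 (cv2) and the standard library are available. Lean on these libraries where they do the work, as an engineer would, in place of code of your own. Each camera call takes 0.05 s, during which the arm holds its last target. There are 200 camera calls.

## Working session

There is one attempt and no reset: what is moved stays moved. The work goes in short steps, each a Python script; the robot and the scene stay as the last script left them, time stands still between calls to the robot, and variables do not carry over. Pictures are saved under pics/ and viewed, at most 10 in all, crops included, and the job is handed in when it is done.

```bash
mkdir -p pics; cat > h.py <<'E'
import numpy as np, cv2
from workcell import r, command_gripper, optics
def grab(n):
    p,d=optics.get_image(n); return p,d,optics.camera_model(n)
def pts(d,c):
    h,w=d.shape; v,u=np.mgrid[:h,:w].astype(float)
    return unproj(u,v,d,c)
def slopes(u,v,c):
    K=c["K"]; k=c["k1"]
    x=(np.asarray(u,float)-K[0][2])/K[0][0]; y=(np.asarray(v,float)-K[1][2])/K[1][1]
    rd=np.hypot(x,y); rr=rd.copy() if hasattr(rd,'copy') else rd
    for _ in range(20): rr=rd/(1+k*rr**2)
    s=np.where(rd>0,rr/np.maximum(rd,1e-12),1); return x*s,y*s
def unproj(u,v,d,c):
    x,y=slopes(u,v,c); P=np.stack([x*d,y*d,d+0*x],-1)
    return (P-np.array(c["t"]))@np.array(c["R"])
def onplane(u,v,z,c):
    x,y=slopes(u,v,c); R=np.array(c["R"]); D=np.stack([x,y,1+0*x],-1)@R; C=-np.array(c["t"])@R
    return C+D*((z-C[2])/D[...,2])[...,None]
def proj(X,c):
    P=np.asarray(X)@np.array(c["R"]).T+np.array(c["t"]); x=P[...,0]/P[...,2]; y=P[...,1]/P[...,2]
    s=1+c["k1"]*(x*x+y*y); K=np.array(c["K"]); return np.stack([K[0,0]*x*s+K[0,2],K[1,1]*y*s+K[1,2]],-1)
E
python3 - <<'E'
from h import *
for n in("scene","top"):
    p,d,c=grab(n); cv2.imwrite(f"pics/{n}0.png",p[...,::-1]); np.savez(f"{n}0.npz",p=p,d=d)
    R=np.array(c["R"]); print(n,-R.T@np.array(c["t"]),R[2],c["K"][0],c["k1"])
s=r.read_state(); print({k:s[k] for k in("time_s","eef_pos","eef_rot","contact_force","grip_width")},r.tip_extent)
E
```

```text
scene [-0.34556209  0.87202972  0.99947932] [ 0.57454635 -0.56564145 -0.59156254] [508.30972219   0.         324.50900927] -0.0787678894764373
top [0.36793029 0.02629767 1.2489764 ] [ 0.12016628 -0.01097697 -0.99269309] [390.76129977   0.         319.49246016] -0.04490569183631911
{'time_s': 0.1, 'eef_pos': array([ 0.1246848 , -0.50966568,  0.25569585]), 'eef_rot': array([ 9.92819367e-01,  1.19621261e-01,  1.65739999e-05, -6.77418858e-04]), 'contact_force': array([-0.37359344,  1.00444235, -0.35904715]), 'grip_width': 0.08511518278864208} 0.025
```

View pics/scene0.png

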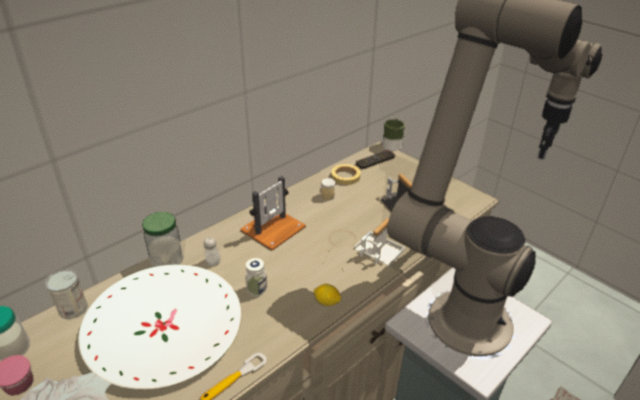

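View pics/top0.png

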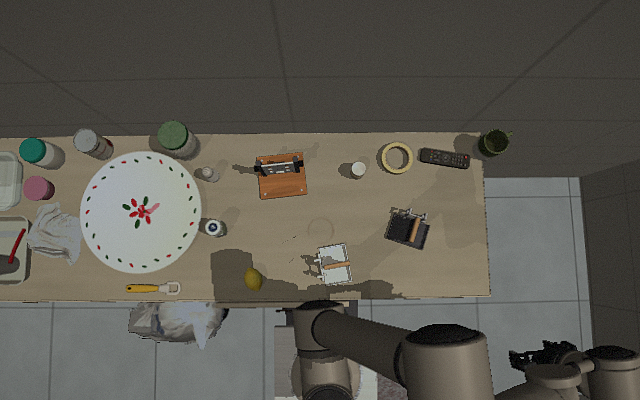

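The scene shows the stand at scene (270,215) / top (281,175). There are two racks: the white one at top (333,264) is a look-alike, and the dark one with the wooden grip at top (408,229) fits the dark metal floor in the description. I'll confirm the dark rack in an enlarged crop.

```bash
python3 - <<'E'
from h import *
a=np.load("top0.npz"); p=a["p"]; d=a["d"]
A=cv2.resize(p[195:260,375:445],(600,557),interpolation=cv2.INTER_CUBIC)
cv2.imwrite("pics/crop_rack.png",A[...,::-1])
B=cv2.resize(p[145:205,245:320],(750,600),interpolation=cv2.INTER_CUBIC)
cv2.imwrite("pics/crop_stand.png",B[...,::-1])
c=optics.camera_model("top"); P=pts(d,c)
hsv=cv2.cvtColor(p,cv2.COLOR_RGB2HSV)
def box(n,u0,u1,v0,v1,zlo,zhi,h=None):
    q=P[v0:v1,u0:u1]; m=(q[...,2]>zlo)&(q[...,2]<zhi)&(d[v0:v1,u0:u1]>0)
    if h: hh=hsv[v0:v1,u0:u1]; m&=(hh[...,0]<h)&(hh[...,1]>120)&(hh[...,2]>60)
    X=q[m]; r_=cv2.minAreaRect(X[:,:2].astype(np.float32)*1000)
    print(n,len(X),X.mean(0).round(4),np.round(r_[0],1),np.round(r_[1],1),round(r_[2],1),np.percentile(X[:,2],[5,50,95]).round(4))
box("rack all",380,440,198,258,.006,.13)
box("grip",380,440,198,258,.075,.13)
box("grip wood",380,440,198,258,.03,.13,20)
box("base",250,315,145,205,.004,.03,20)
box("stand top",250,315,145,190,.13,.2)
box("stand strip",250,315,145,190,.04,.2)
E
```

```text
rack all 735 [ 0.4536 -0.2725  0.0357] [ 453.7 -274.8] [191.3 188.9] 87.5 [0.0062 0.0158 0.0972]
grip 144 [ 0.442  -0.2677  0.0945] [ 450.2 -267.2] [50.  91.1] 64.1 [0.0851 0.0954 0.0998]
grip wood 58 [ 0.4409 -0.2666  0.0953] [ 441.5 -266.8] [13.3 72.7] 68.9 [0.0905 0.0956 0.0999]
base 1407 [0.616  0.1326 0.0117] [627.2 134.8] [139.5 149. ] 5.9 [0.0077 0.0116 0.016 ]
stand top 188 [0.6311 0.136  0.152 ] [635.8 135.3] [ 18.7 119.1] 6.5 [0.1336 0.1547 0.1628]
stand strip 509 [0.6309 0.1339 0.1135] [639.2 136. ] [ 33.  147.2] 8.3 [0.0544 0.1105 0.1613]
```

View pics/crop_rack.png

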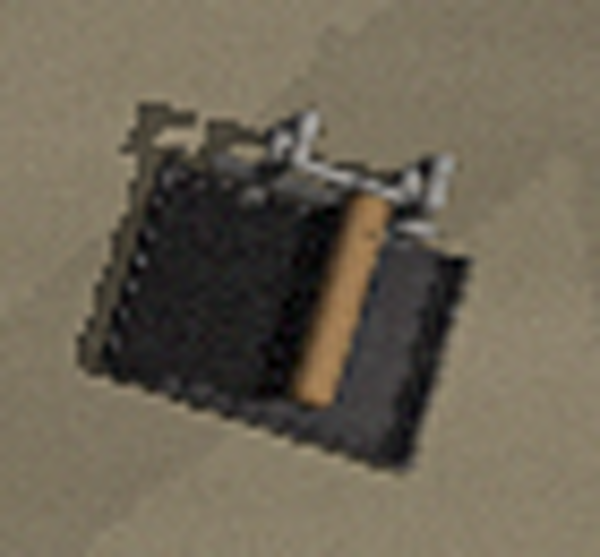

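View pics/crop_stand.png

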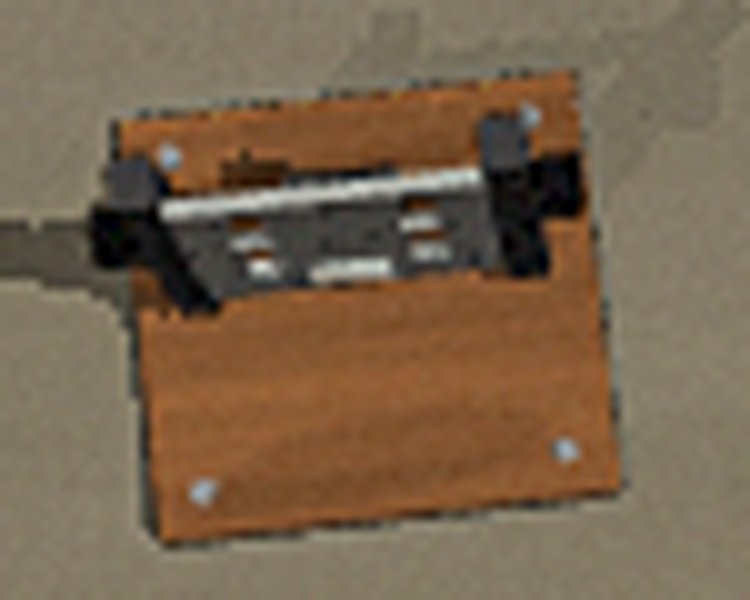

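The crop confirms the dark rack: hooks at the top (crop 300,130 and 435,180) and an orange wooden grip from (315,400) to (370,200). The stand crop shows the strip with its slots facing the robot at about 6° yaw. Next I'll measure both, with an enlarged scene crop for the slot height.

```bash
python3 - <<'E'
from h import *
a=np.load("top0.npz"); p=a["p"]; d=a["d"]; c=optics.camera_model("top"); P=pts(d,c)
hsv=cv2.cvtColor(p,cv2.COLOR_RGB2HSV)
def rect(n,m,z):
    m=m.astype(np.uint8); k,l,s,_=cv2.connectedComponentsWithStats(m); i=1+s[1:,4].argmax()
    v,u=np.nonzero(l==i); X=onplane(u,v,z,c)[:,:2]
    q=cv2.minAreaRect((X*1000).astype(np.float32)); w,e=np.linalg.eigh(np.cov(X.T)); ax=e[:,1]*np.sign(e[0,1])
    print(n,len(u),X.mean(0).round(4),np.round(q[0],1),np.round(q[1],1),round(q[2],1),"pca",np.degrees(np.arctan2(ax[1],ax[0])).round(1))
def win(m,u0,u1,v0,v1):
    o=np.zeros_like(m); o[v0:v1,u0:u1]=m[v0:v1,u0:u1]; return o
wood=(hsv[...,0]<20)&(hsv[...,1]>110)&(hsv[...,2]>90)
rect("grip",win(wood,380,440,198,258),.097)
dark=(hsv[...,2]<75)
rect("floor lip",win(dark,380,440,212,258),.016)
wb=(hsv[...,0]<20)&(hsv[...,1]>100)&(hsv[...,2]>40)
rect("base",win(wb,250,315,145,205),.012)
# strip plane from both views
def strip(n):
    a=np.load(n+"0.npz"); c=optics.camera_model(n); P=pts(a["d"],c)
    yw=np.radians(6.0); S=(P-[.6272,.1348,0])@np.array([[np.cos(yw),-np.sin(yw),0],[np.sin(yw),np.cos(yw),0],[0,0,1]])
    m=(a["d"]>0)&(abs(S[...,1])<.04)&(S[...,2]>.08)&(S[...,2]<.155)&(abs(S[...,0])<.05)
    X=S[m]; h=np.histogram(X[:,0],np.arange(-.05,.05,.004)); print(n,len(X),np.median(X,0).round(4),h[0])
    x=X[:,0]; k=abs(x-np.median(x))<.006; k2=np.c_[X[k,1],X[k,2],np.ones(k.sum())]; print(np.linalg.lstsq(k2,X[k,0],rcond=None)[0].round(4))
strip("top"); strip("scene")
q=np.load("scene0.npz")["p"]
B=cv2.resize(q[170:250,235:310],(562,600),interpolation=cv2.INTER_CUBIC); cv2.imwrite("pics/crop_slots.png",B[...,::-1])
E
```

```text
grip 95 [ 0.441  -0.2675] [ 441.4 -267.7] [11.1 73.9] 70.7 pca -19.5
floor lip 1004 [ 0.4439 -0.2604] [ 450.  -264.4] [128.4 102.7] 70.4 pca 70.7
base 1459 [0.6171 0.1326] [627.  134.1] [140.1 149.5] 6.0 pca -66.7
top 166 [0.0006 0.0009 0.1229] [  0   0   0   0   0   0   0   0   0   0   0   0 137  28   0   0   0   0
   1   0   0   0   0   0]
[ 0.0076  0.0147 -0.0008]
scene 371 [0.0026 0.0014 0.1193] [  0   0   0   0   0   0   0   0   0   0   0   6 141 194  27   3   0   0
   0   0   0   0   0   0]
[-0.0017 -0.0003  0.0026]
```

View pics/crop_slots.png

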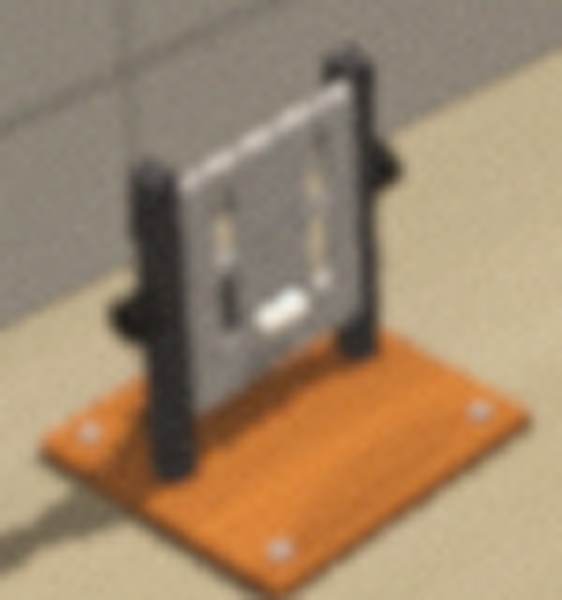

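The crop shows the slots (left one at crop x≈225, y 185–330; right one at x≈318, y 125–285) and the bright roller at (280,310). I'll cast those rays onto the strip plane to get the height setting.

```bash
python3 - <<'E'
from h import *
yw=np.radians(6.0); O=np.array([.6285,.1348,0]); W=np.array([[np.cos(yw),-np.sin(yw),0],[np.sin(yw),np.cos(yw),0],[0,0,1]])
def hit(u,v,c,xp):
    x,y=slopes(u,v,c); R=np.array(c["R"]); D=(np.stack([x,y,1+0*x],-1)@R)@W; C=(-np.array(c["t"])@R-O)@W
    return C+D*((xp-C[0])/D[...,0])[...,None]
for n,(u0,u1,v0,v1) in {"scene":(264,280,205,217),"top":(272,288,165,178)}.items():
    p=np.load(n+"0.npz")["p"]; c=optics.camera_model(n)
    g=p[v0:v1,u0:u1].min(2).astype(int); print(n,g.max(),np.median(g))
    m=g>(g.max()+np.median(g))/2; k,l,s,ce=cv2.connectedComponentsWithStats(m.astype(np.uint8)); i=1+s[1:,4].argmax()
    v,u=np.nonzero(l==i); u=u+u0; v=v+v0; H=hit(u,v,c,-.004); print(len(u),u.mean(),v.mean(),"roller",H.mean(0).round(4),H.min(0).round(4),H.max(0).round(4))
c=optics.camera_model("scene"); p=np.load("scene0.npz")["p"]
# rectify face: sample y,z grid
for nm in("scene","top"):
    c=optics.camera_model(nm); p=np.load(nm+"0.npz")["p"]
    ys=np.arange(.055,-.055,-.0005); zs=np.arange(.175,.035,-.0005)
    Y,Z=np.meshgrid(ys,zs); X=np.stack([0*Y,Y,Z],-1)@W.T+O; uv=proj(X,c).astype(np.float32)
    im=cv2.remap(p,uv[...,0],uv[...,1],cv2.INTER_CUBIC); 
    im=cv2.resize(im,None,fx=1.7,fy=1.7)
    cv2.imwrite(f"pics/rect_{nm}.png",im[...,::-1]); 
    print(im.shape)
a=cv2.imread("pics/rect_scene.png");b=cv2.imread("pics/rect_top.png")
o=np.hstack([a,b])
for z in np.arange(.04,.175,.01):
    y=int((.175-z)/.0005*1.7); cv2.putText(o,str(int(round(z*1000))),(0,y+4),0,.35,(0,255,255),1); cv2.line(o,(25,y),(35,y),(0,255,255),1); cv2.line(o,(365,y),(385,y),(0,255,255),1)
cv2.imwrite("pics/rect.png",o)
E
```

```text
scene 233 115.0
18 272.5 210.5 roller [-0.004   0.0003  0.0759] [-0.004  -0.0103  0.0693] [-0.004   0.0108  0.0825]
top 186 55.0
15 279.73333333333335 171.53333333333333 roller [-0.004  -0.0009  0.0769] [-0.004  -0.0111  0.0654] [-0.004   0.0106  0.0884]
(476, 374, 3)
(476, 374, 3)
```

View pics/rect.png

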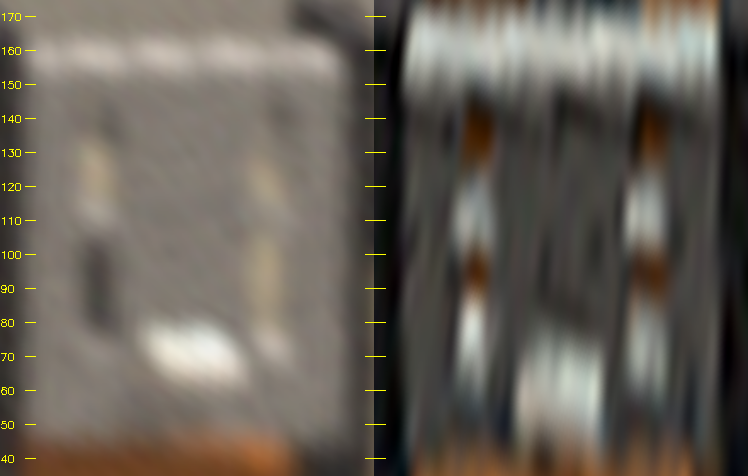

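Vision puts the strip at roughly 0 to +4 mm above its middle setting. Next I grasp the rack and lift it.

```bash
cat >> h.py <<'E'
from scipy.spatial.transform import Rotation as Ro
def quat(yaw): return (Ro.from_euler('z',yaw)*Ro.from_euler('x',np.pi)).as_quat()
def st(m=""):
    s=r.read_state(); print(m,round(s["time_s"],2),s["eef_pos"].round(4),"F",np.round(s["contact_force"],1),"T",np.round(s["torque"],2),"w",round(s["grip_width"],4),"g",np.round(s["grip_force"],1)); return s
E
python3 - <<'E'
from h import *
y=np.radians(-19.4); q=quat(y); x,yy=.4412,-.2676
print(r.solve_ik([x,yy,.2],q), r.solve_ik([.58,.13,.2],quat(np.radians(6))))
r.reach([x,yy,.20],q); command_gripper(.05,60); st()
r.move_straight([x,yy,.095],q,.12); st()
command_gripper(.0,60); st("grip")
r.move_straight([x,yy,.25],q,.15); st("up")
for n in("scene","top"):
    p,d,c=grab(n); np.savez(n+"1.npz",p=p,d=d); 
p=np.load("top1.npz")["p"]; cv2.imwrite("pics/lift.png",np.hstack([cv2.resize(p[150:290,360:480],(360,420)),cv2.resize(np.load("scene1.npz")["p"][70:250,340:480],(420,540))[:420]])[...,::-1])
E
```

```text
[-6.93810677e-01  3.78961626e-01  1.63470216e+00 -4.44089210e-16
  1.12792887e+00  1.21557952e+00] [ 9.16021363e-02  5.15105374e-01  1.40883774e+00 -4.44089210e-16
  1.21764954e+00  1.55767871e+00]
 2.03 [ 0.4411 -0.2678  0.2   ] F [-0.3 -0.9 -0.1] T [-0.01 -0.02  0.06] w 0.0499 g 0.0
 3.06 [ 0.4416 -0.2679  0.0956] F [ 0.4 -0.8 -0.5] T [-0.    0.04  0.05] w 0.0499 g 0.0
grip 3.48 [ 0.4414 -0.2678  0.0955] F [ 0.  -0.3  4.8] T [0.08 0.09 0.05] w 0.0131 g 62.6
up 4.66 [ 0.4408 -0.2672  0.2489] F [-0.2 -0.1 -3.3] T [ 0.04  0.04 -0.03] w 0.013 g 61.8
```

View pics/lift.png

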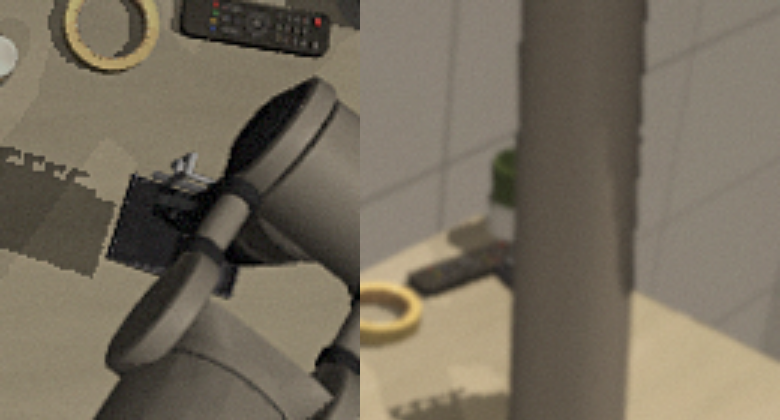

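The view from above shows the rack in the fingers, with hooks at crop (185,165); the scene camera is blocked by the arm here. I'll carry it to the front of the stand and look.

```bash
cat >> h.py <<'E'
YW=np.radians(6.0); O=np.array([.6285,.1345,0]); W=np.array([[np.cos(YW),-np.sin(YW),0],[np.sin(YW),np.cos(YW),0],[0,0,1]])
Q=quat(YW)
def S(x,y,zu): return W@np.array([x,y,zu+.0955])+O      # rack origin in stand frame -> TCP
def inS(p): q=(np.asarray(p)-O)@W; q[2]-=.0955; return (q*1000).round(1)
E
python3 - <<'E'
from h import *
r.move_straight(S(-.11,0,.155),Q,.2); st()
r.move_straight(S(-.085,0,.0695),Q,.1); s=st(); print(inS(s["eef_pos"]))
for n in("scene","top"):
    p,d,c=grab(n); np.savez(n+"2.npz",p=p,d=d)
a=np.load("scene2.npz")["p"][150:250,225:325]; b=np.load("top2.npz")["p"][135:210,240:320]
cv2.imwrite("pics/pre.png",np.hstack([cv2.resize(a,(400,400),interpolation=2),cv2.resize(b,(400,375),interpolation=2)[:400] if 0 else cv2.resize(b,(400,400),interpolation=2)])[...,::-1])
E
```

```text
6.9 [0.5191 0.1223 0.2505] F [ 0.2 -0.4 -2.7] T [-0.01  0.03  0.02] w 0.0127 g 61.8
 7.94 [0.5443 0.1256 0.1656] F [ 0.2  1.3 -2.2] T [-0.01 -0.01 -0.06] w 0.013 g 61.8
[-84.7  -0.   70.1]
```

View pics/pre.png

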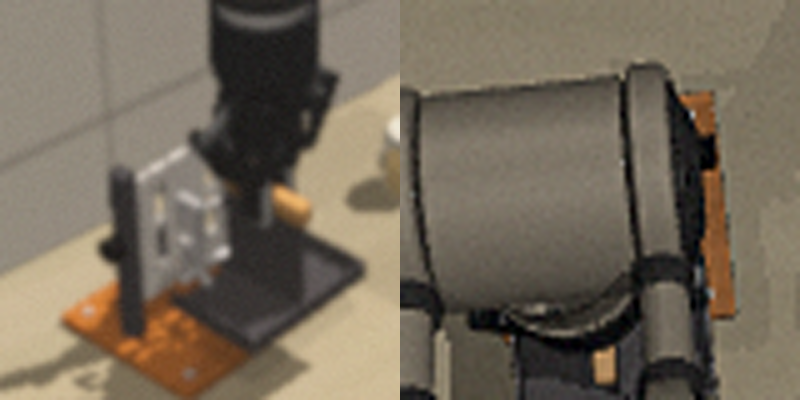

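The scene crop shows the rack level in the fingers, with its hooks at (185,205) just in front of the strip. I'll try the insertion by feel.

```bash
python3 - <<'E'
from h import *
c=optics.camera_model("scene")
for n,z,dy in(("a",.0695,0),):
    hit=r.move_straight(S(-.046,dy,z),Q,.025,max_force=5); s=st(n); print(hit,inS(s["eef_pos"]))
E
```

```text
a 9.28 [0.5773 0.1291 0.164 ] F [ 0.1 -0.3 -2.9] T [-0.03  0.07 -0.02] w 0.0126 g 61.9
True [-51.5   0.   68.5]
```

It passed through: it stopped at x = -51.5 mm, where blocked hooks would have stopped near -65. I'll back off 1 mm, then lower with a force limit.

```bash
python3 - <<'E'
from h import *
p=inS(r.read_state()["eef_pos"])/1000
r.move_straight(S(p[0]-.001,0,p[2]),Q,.02); r.hold(.2); st("back")
for z in(.062,.056,.050,.046,.043,.040):
    h=r.move_straight(S(p[0]-.001,0,z),Q,.02,max_force=14); s=st(str(z)); print(h,inS(s["eef_pos"]))
    if h: break
p,d,c=grab("scene"); cv2.imwrite("pics/low.png",cv2.resize(p[150:250,225:325],(600,600),interpolation=2)[...,::-1])
E
```

```text
back 9.73 [0.5763 0.129  0.1639] F [ 0.   0.1 -2. ] T [ 0.02 -0.04 -0.03] w 0.0128 g 61.9
0.062 10.21 [0.5756 0.1289 0.1574] F [-4.9 -1.2  0.9] T [-0.1   0.92 -0.02] w 0.0125 g 62.4
False [-53.2   0.   61.9]
0.056 10.66 [0.5758 0.129  0.1514] F [-4.6 -0.1  1.5] T [-0.13  1.02 -0.04] w 0.0131 g 62.5
False [-53.    0.   55.9]
0.05 11.11 [0.576  0.129  0.1447] F [-1.8 -0.1 -7.1] T [-0.07  0.61 -0.08] w 0.0129 g 61.1
False [-52.8  -0.   49.2]
0.046 11.46 [0.5767 0.129  0.1417] F [-1.  -0.3 -3.7] T [-0.07  0.43  0.02] w 0.013 g 61.6
False [-52.1  -0.   46.2]
0.043 11.69 [0.5769 0.1291 0.1395] F [ 0.5 -0.   3.2] T [0.   0.01 0.  ] w 0.0127 g 62.8
True [-51.9   0.   44. ]
```

View pics/low.png

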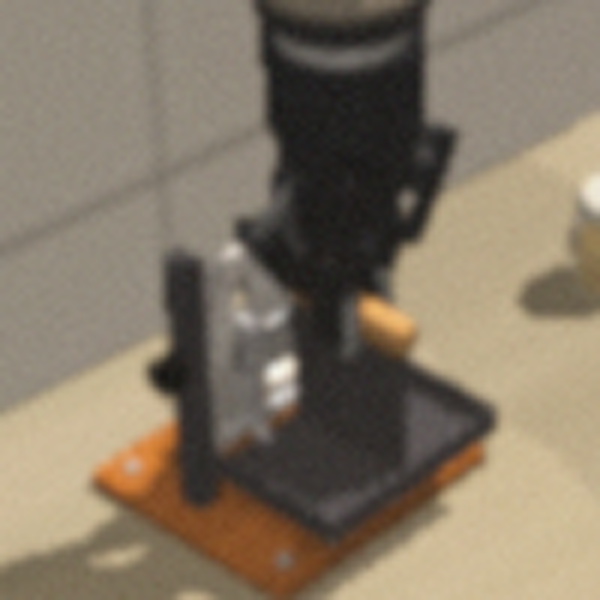

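The picture shows the roller (283,370) above the rod (280,393). The force trace also fits: a push from about 62 mm, a snap near 50, and a firm stop at 44. I'll press once more gently to confirm, then release.

```bash
python3 - <<'E'
from h import *
s=st("now"); p=inS(s["eef_pos"])/1000; print(p)
h=r.move_straight(S(p[0],0,p[2]-.003),Q,.01,max_force=8); s=st("press"); print(h,inS(s["eef_pos"]))
r.move_straight(S(p[0],0,p[2]),Q,.02); st("relax")
h=r.move_straight(S(p[0],0,p[2]+.005),Q,.01,max_force=5); s=st("pull"); print(h,inS(s["eef_pos"]))
r.move_straight(S(p[0],0,p[2]),Q,.02); st("relax")
E
```

```text
now 11.74 [0.5768 0.1291 0.1395] F [-0.7 -0.7  4.4] T [ 0.05 -0.07  0.  ] w 0.0128 g 62.9
[-0.0519  0.      0.044 ]
press 11.95 [0.5769 0.1291 0.1395] F [-1.1 -0.2  5.3] T [ 0.04  0.01 -0.09] w 0.0133 g 62.9
True [-51.9   0.   44. ]
relax 12.2 [0.5772 0.1291 0.1398] F [-1.5  0.2  1.7] T [ 0.02  0.1  -0.01] w 0.0131 g 62.3
pull 12.57 [0.5759 0.129  0.1413] F [-0.4 -1.2 -2.5] T [ 0.06  0.02 -0.02] w 0.013 g 61.7
True [-52.9   0.   45.8]
relax 12.82 [0.577  0.1291 0.1396] F [-1.1  0.1  3.4] T [ 0.06  0.01 -0.04] w 0.0129 g 62.5
```

```bash
python3 - <<'E'
from h import *
s=r.read_state(); p=s["eef_pos"]
command_gripper(.05); st("open"); r.hold(.3)
r.move_straight(p+[0,0,.11],Q,.12); r.move_straight(p+[-.20,-.20,.14],Q,.2); r.hold(.5); st("away")
p,d,c=grab("scene"); p2,_,_=grab("top")
cv2.imwrite("pics/end.png",np.hstack([cv2.resize(p[160:250,230:320],(400,400),interpolation=2),cv2.resize(p2[145:215,245:315],(400,400),interpolation=2)])[...,::-1])
E
```

```text
open 13.27 [0.5769 0.1291 0.1394] F [-0.1 -0.6 -0.2] T [-0.01 -0.   -0.03] w 0.0499 g 0.0
away 16.71 [ 0.3771 -0.0708  0.2796] F [ 0.9  0.2 -0.5] T [-0.03 -0.02  0.03] w 0.0502 g 0.0
```

View pics/end.png

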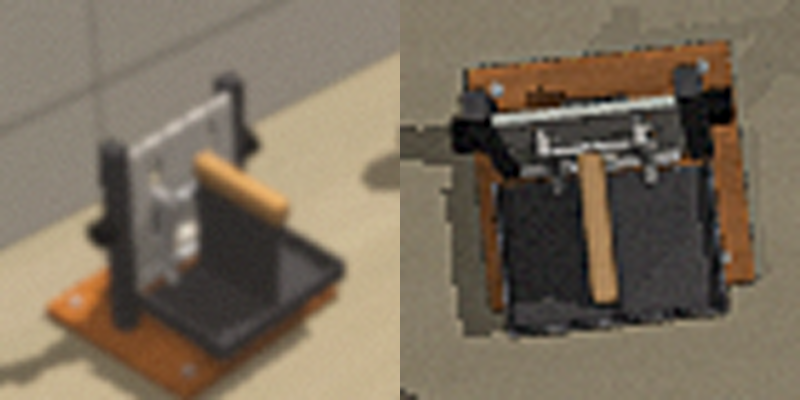

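The rack hangs centred and upright on the strip (left crop 215,250; right crop 600,230), with the hooks behind the strip and the arm clear, so I'm handing in.

```bash
python3 -c "
from workcell import r
print(r.finish_job())"
```

```text
the job is handed in; nothing more can be done
None
```

The dark rack hangs released on the strip with its four hooks in the slots and the roller catch over its bottom rod, the jars and shaker were left alone, and the job was handed in at about 17 s; no verdict was returned.

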